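# Sort hold-down clamps by their hinges

### The arm

A 6-joint arm with a two-finger parallel gripper is mounted at the origin on a cart in front of the work surface, level with it; the furniture and walls round the work are solid. World frame = base frame: x ahead of the robot, y to its left, z up, the work surface at z = 0. Lengths are in m, angles in degrees, forces in N, time in s.
With the tool pointing down it reaches from about 0.3 to 0.75 m from the base axis. Payload 8.5 kg.
Tool frame: the origin (TCP) lies midway between the tips of the shut fingers; the grasp point (between the pads) lies 19 mm behind it (grip_point_offset is the distance from the TCP to the grasp point, in m); z points along the fingers, y is the line along which they close (so a half turn about z gives the same grasp; the last joint's range is limited). The gripper opens to 85 mm and grips with 20 to 120 N. Pads are 22 mm wide; open, the fingers measure 114 mm over their backs; the gripper's body (76 mm by 85 mm) begins 54 mm behind the grasp point. The pads swing forward as they close: fully open they stand 13 mm farther back than shut.
Start: joints at [61.633, 21.807, 74.336, -0, 83.858, -12.336], TCP at [0.152, 0.529, 0.231] pointing down, gripper open.
Joint ranges: [-178.18, 178.18], [-50.72, 133.34], [12.68, 142.11], [-81.47, 261.47], [9.98, 163.14], [-165.26, 165.26]. Speed limits (degrees/s): [136.94, 136.94, 180, 180, 180, 180].

### API

Orientations are given as a 3x3 rotation matrix whose columns are the frame's x, y, z axes.
In Python, from bench import read_state, camera, close_job, grip_point_offset gives the robot as it stands.
- The arm moves only by the tool arm_command, never from a script. Its argument "steps" is text: rows parted by semicolons, each of 6 numbers parted by spaces: the shift along the tool's x, y, z in m, then the turn, a rotation vector about the tool's x, y, z in degrees. A call has 1 to 10 rows; each row is the pose to reach, as a shift and turn from the pose commanded when the call began, along the tool's axes at that moment; what a row does not reach only later rows make up. A row lasts 1/12 s, in which the tool goes at most 41.7 mm and 7.16 degrees, less where a joint would pass 70% of its speed; a pose out of reach is approached as far as the arm can. A call with a gripper value outside its range is refused whole. "fingers" is the gripper command: -1 is fully open, 1 is shut, values between are in proportion, set as the call begins (left out, the last holds). The fingers move at their own pace and stop on an object; "newtons" is the grip in N (left out, the last holds). Time passes only in rows, so rows that repeat a pose let the fingers close. It gives the time, the measured TCP pose, the force, the opening and the grip force at its end, in the units of the state.
- read_state(): the state, without advancing time (a new reading comes with each control period).
- camera(name): name is "side" or "top" or "wrist"; returns a dict with "image" (400x640x3 uint8, blue, green, red), "range_z" (400x640 float32, m along the optical axis (not along the pixel's ray), 0 where there is no reading), "intrinsics" (3x3 intrinsics, pixels), "extrinsics" (4x4, takes a point from camera to world coordinates). Camera axes: x right, y down, z forward; pixel columns grow to the right and rows downward; lengths in m; the calibration is good to about 2 mm. The wrist camera is an equidistant fisheye: a pixel r from the principal point sees the ray r / f radians off the axis. A picture is of the moment at which its call begins.
- close_job(): hands the job in; it is judged then, once.
The state is a dict: "time_s": time; "joint_positions": joint angles; "qd": joint speeds; "joint_efforts": joint torques, N m; "tcp_pos": TCP position; "tcp_rot": TCP orientation; "ft_force": force on the tool from outside, world axes, zero at the start; "torque": the same for the moment, N m; "width": finger opening in m; "grasp_force": force on a finger pad.
Only numpy, scipy, OpenCV 4.12 (cv2) and the standard library are available. Lean on these libraries where they do the work, as an engineer would, in place of code of your own. Each camera call takes 0.05 s, during which the arm holds its last target. There are 200 camera calls.

### The job

One of the two look-alike hold-down clamps has a seized hinge. Test each before you lift it by pressing its lever down as far as it will go, and leave the lever there; then seat the clamp whose lever swings fully down on the blue stock plate, lying flat with both lugs in its end notches, and lay the seized one flat in the orange repair tray. Leave the dropper bottle, the jar and the dish standing where they are.

Things in the scene. Friction and masses are not known exactly. Their poses are not given: they have to be found in the camera images.
- clamp_a_mid (a point): Hold-down clamp, one of two that look alike (the letter tells nothing). Steel base plate 130 x 44 x 8 mm with a U-notch 16 mm wide and deep in each short end, dark hinge block, lever with red grip; 0.36 kg. Point: centre of the base plate, 4 mm above its underside; x along the plate towards the lever tip, y across, z up.
- clamp_a_grip (a point): Point in the clamp's dark hinge block, 36 mm above the underside and 30 mm behind the plate's centre (-x). Block: 32 mm (x) by 34 mm (y), from the plate up to 54 mm above the underside, free on both sides: grip it here from above across its 34 mm (along y).
- clamp_a_tip (a point): Middle of the top of the lever's red grip (36 x 18 x 14 mm), 76 mm from the hinge pin: the place to press down. About 81 mm above the clamp's underside with the lever fully raised, 49 mm fully down. It stays above the base plate, so pressing there does not tip the clamp.
- clamp_a_lever (a joint): Lever angle, rad: 0 raised (0.45 above level), growing as pressed down; starts at 0 to 0.05. A sound hinge moves under about 1 N at the tip, all the way to 0.45 (level); a seized one yields stiffly (2 to 3 N) and stops dead at 0.12. The lever stays where it is left. Pressing with 6 to 10 N is ample.
- clamp_b_mid (a point): Hold-down clamp, one of two that look alike (the letter tells nothing). Steel base plate 130 x 44 x 8 mm with a U-notch 16 mm wide and deep in each short end, dark hinge block, lever with red grip; 0.36 kg. Point: centre of the base plate, 4 mm above its underside; x along the plate towards the lever tip, y across, z up.
- clamp_b_grip (a point): Point in the clamp's dark hinge block, 36 mm above the underside and 30 mm behind the plate's centre (-x). Block: 32 mm (x) by 34 mm (y), from the plate up to 54 mm above the underside, free on both sides: grip it here from above across its 34 mm (along y).
- clamp_b_tip (a point): Middle of the top of the lever's red grip (36 x 18 x 14 mm), 76 mm from the hinge pin: the place to press down. About 81 mm above the clamp's underside with the lever fully raised, 49 mm fully down. It stays above the base plate, so pressing there does not tip the clamp.
- clamp_b_lever (a joint): Lever angle, rad: 0 raised (0.45 above level), growing as pressed down; starts at 0 to 0.05. A sound hinge moves under about 1 N at the tip, all the way to 0.45 (level); a seized one yields stiffly (2 to 3 N) and stops dead at 0.12. The lever stays where it is left. Pressing with 6 to 10 N is ample.
- stock_seat (a point): Centre of the top face of the blue stock plate, 160 x 70 x 8 mm, fixed on the table; x along it, z up. Two upright steel lugs, 8 mm thick, 12 mm high, tips tapered, stand 57 mm from here at +x and -x; they fit the clamp's end notches with 4 mm play, either way round. A seated clamp lies flat on the plate, centred here.
- repair_floor (a point): Centre of the inner floor of the repair tray, an orange open tray 170 x 88 mm outside, walls 4 mm thick and 15 mm high from the table, floor 4 mm above the table, fixed; x along its length, z up.
- dropper: Bystander: white dropper bottle, 40 mm in diameter, 104 mm high, loose; origin at its foot.
- jar: Bystander: clear jar with a black foot, 48 mm in diameter, 69 mm high, loose; origin at its foot.
- dish: Bystander: clear round dish, 60 mm in diameter, 14 mm high, loose; origin at its foot.
- eyepieces (a point): Obstacle: underside of the microscope's two eyepieces, which overhang the table 0.38 m up, about 70 mm to the left and right of this point and up to 0.43 m; the microscope's tall body stands behind them. Keep the wrist clear when passing from one side of the table to the other.

How it is judged:
By the outcome, as a careful person would: the job done as asked, in the order asked, and still so for the second after the job is handed in, with the robot touching nothing.
It also fails if it takes over 64 s, if anything falls off the work surface, if the arm or the gripper's body presses on something with over 40 N, if the wrist force passes 120 N, or if a joint passes its speed limit or range.

## Working session

There is one attempt and no reset: what is moved stays moved. The work goes in short steps, Python scripts to look and compute and a tool call to move; the robot and the scene stay as the last step left them, time stands still between calls to the robot, and variables do not carry over. Pictures are saved under pics/ and viewed, at most 12 in all, crops included, and the job is handed in when it is done.

Besides the shell and the picture viewer there is one more tool, called after ">>>" as name(argument=value, ...) on one line, values as JSON. arm_command: Moves the arm, as the interface text tells. Its arguments: {"type":"object","properties":{"steps":{"type":"string"},"fingers":{"type":"number"},"newtons":{"type":"number"}},"required":["steps"]}

```bash
mkdir -p pics
python3 - <<'E'
from bench import *
import cv2,numpy as np
s=read_state();print(s['time_s'],s['tcp_pos'],np.round(s['tcp_rot'],3).tolist(),grip_point_offset,s['width'])
for n in['top','side']:
    c=camera(n);cv2.imwrite(f'pics/{n}0.png',c['image']);np.savez(f'{n}0.npz',**c);print(n,c['intrinsics'].tolist(),np.round(c['extrinsics'],3).tolist())
E
```

```text
0.0 [0.1517546  0.52835264 0.23071872] [[-0.961, 0.276, -0.001], [0.276, 0.961, -0.001], [0.0, -0.001, -1.0]] 0.0187 0.08541449140881027
top [[476.20276201924736, 0.0, 324.1581756471691], [0.0, 476.20276201924736, 194.56473947716412], [0.0, 0.0, 1.0]] [[-0.417, -0.817, 0.399, -0.196], [-0.909, 0.379, -0.173, 0.282], [-0.01, -0.435, -0.9, 1.848], [0.0, 0.0, 0.0, 1.0]]
side [[449.4043739201568, 0.0, 319.7256471776904], [0.0, 449.4043739201568, 201.74730626067898], [0.0, 0.0, 1.0]] [[-0.989, -0.079, 0.127, 0.331], [-0.149, 0.446, -0.883, 1.445], [0.013, -0.892, -0.452, 0.994], [0.0, 0.0, 0.0, 1.0]]
```

View pics/top0.png

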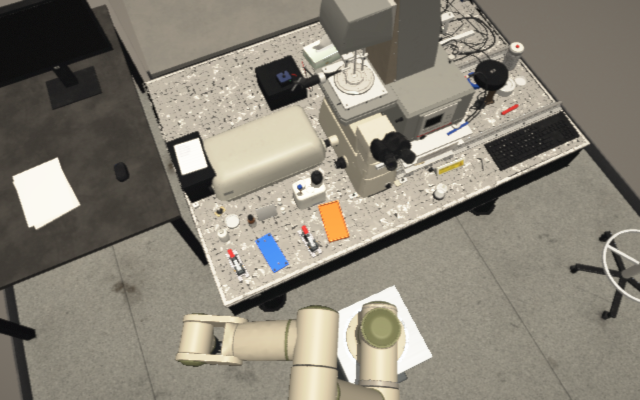

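View pics/side0.png

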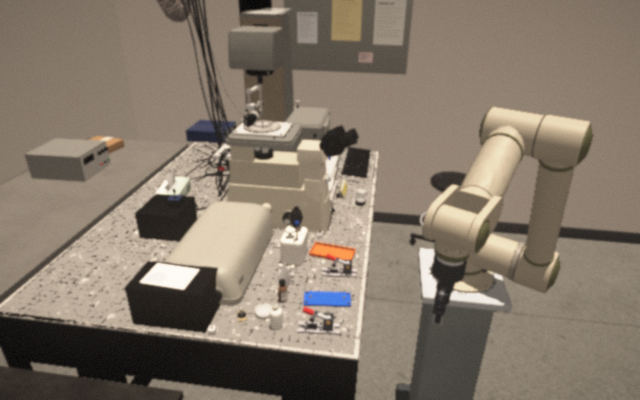

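The top view shows the blue plate at (271,252), the tray at (333,221) and the clamps near (236,263) and (310,239), with the lever tips at the upper ends. The side view shows the same objects. Next I'll get coarse positions.

```bash
cat > h.py <<'E'
import numpy as np,cv2
def ray(c,uv,fish=False):
    K=c['intrinsics'];uv=np.atleast_2d(np.asarray(uv,float));p=(uv-K[:2,2])/K[0,0]
    if fish:
        r=np.linalg.norm(p,axis=1,keepdims=True)+1e-12;d=np.hstack([p/r*np.sin(r),np.cos(r)])
    else: d=np.hstack([p,np.ones((len(p),1))])
    E=c['extrinsics'];return E[:3,3],d@E[:3,:3].T
def plane(c,uv,z,fish=False):
    o,d=ray(c,uv,fish);return (o+d*((z-o[2])/d[:,2])[:,None])[:,:2]
def mask(img,name):
    h=cv2.cvtColor(img,cv2.COLOR_BGR2HSV);H,S,V=cv2.split(h)
    m={'blue':(H>100)&(H<130)&(S>140)&(V>60),'orange':(H>=6)&(H<20)&(S>170)&(V>90),'red':((H<5)|(H>174))&(S>130)&(V>60)}[name]
    return m.astype(np.uint8)*255
def blobs(m,amin):
    cs=cv2.findContours(m,cv2.RETR_EXTERNAL,cv2.CHAIN_APPROX_NONE)[0]
    return sorted([c[:,0,:] for c in cs if cv2.contourArea(c)>=amin],key=lambda c:-cv2.contourArea(c.reshape(-1,1,2)))
E
python3 - <<'E'
from h import *
c=dict(np.load('top0.npz'))
for n,z in[('blue',.008),('orange',.015),('red',.075)]:
    for b in blobs(mask(c['image'],n),8):
        P=plane(c,b,z).astype(np.float32);r=cv2.minAreaRect(P*1000);print(n,b.mean(0).round(),np.round(P.mean(0),3),np.round(r[0]),np.round(r[1]),round(r[2]))
for n,uv in dict(aB=(240,270),bB=(314,245),eye=(392,148)).items():print(n,plane(c,uv,.05 if n!='eye' else .4).round(3))
cv2.imwrite('pics/topc.png',cv2.resize(c['image'][170:300,190:370],None,fx=4.4,fy=4.4,interpolation=cv2.INTER_CUBIC))
E
```

```text
blue [272. 253.] [0.472 0.23 ] [474. 230.] [157.  67.] 7
blue [475.  86.] [ 0.842 -0.973] [ 840. -972.] [29. 24.] 65
orange [333. 222.] [ 0.487 -0.053] [490. -55.] [ 85. 168.] 81
red [509. 109.] [ 0.626 -0.994] [ 626. -994.] [15. 90.] 7
red [304. 229.] [0.482 0.076] [482.  76.] [34. 16.] 1
red [231. 253.] [0.513 0.378] [514. 379.] [34. 15.] 9
aB [[0.441 0.37 ]]
bB [[0.414 0.066]]
eye [[ 0.511 -0.291]]
```

View pics/topc.png

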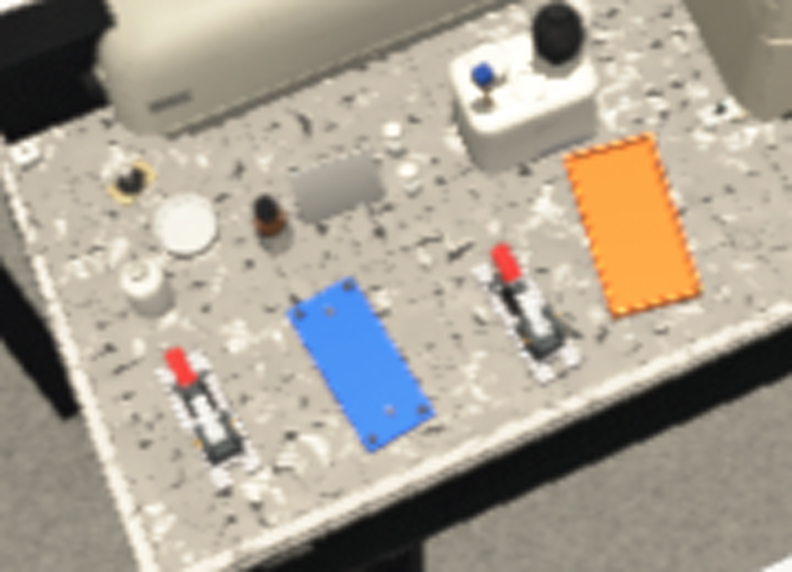

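The crop shows both levers pointing away from the robot, with red tips at crop (180,368) and (507,262). The bottle is at (147,290), the dish at (187,225) and the jar near (130,180). I'll move the wrist camera over clamp 1.

```bash
cat >> h.py <<'E'
from scipy.spatial.transform import Rotation as Ro
def go(s,p,head):
    """shift/turn in tool axes to put TCP at p, pointing down, tool x along world heading (deg, mod 180)"""
    R=np.array(s['tcp_rot']);p0=np.array(s['tcp_pos'])
    best=None
    for h in(head,head+180):
        a=np.radians(h);T=np.array([[np.cos(a),np.sin(a),0],[np.sin(a),-np.cos(a),0],[0,0,-1]]).T.copy()
        T=np.column_stack([[np.cos(a),np.sin(a),0],[np.sin(a),-np.cos(a),0],[0,0,-1]])
        rv=Ro.from_matrix(R.T@T).as_rotvec(degrees=True)
        if best is None or np.linalg.norm(rv)<np.linalg.norm(best):best=rv
    sh=R.T@(np.array(p)-p0);print('shift',sh.round(4),'turn',best.round(2),'rows',np.ceil(max(np.linalg.norm(sh)/.0417,np.linalg.norm(best)/7.16)))
E
python3 - <<'E'
from h import *
from bench import *
go(read_state(),[.42,.37,.26],8)
E
```

```text
shift [-0.3015 -0.0782 -0.0292] turn [ -0.07  -0.03 -24.03] rows 8.0
```

>>> arm_command(steps="-0.3015 -0.078 -0.029 0 0 -24;-0.3015 -0.078 -0.029 0 0 -24;-0.3015 -0.078 -0.029 0 0 -24;-0.3015 -0.078 -0.029 0 0 -24;-0.3015 -0.078 -0.029 0 0 -24;-0.3015 -0.078 -0.029 0 0 -24;-0.3015 -0.078 -0.029 0 0 -24;-0.3015 -0.078 -0.029 0 0 -24;-0.3015 -0.078 -0.029 0 0 -24;-0.3015 -0.078 -0.029 0 0 -24", fingers=1, newtons=40)

```text
time_s: 0.93
tcp_pos: [0.4213, 0.3693, 0.2597]
tcp_rot: [[-0.991, -0.136, -0.001], [-0.136, 0.991, -0.0], [0.001, -0.0, -1.0]]
ft_force: [-0.1, 0.1, 0.1]
width: 0.0001
grasp_force: 0.0
```

Run:
```python
from h import *
from bench import *
s=read_state();print(s['time_s'],s['tcp_pos'],s['width'])
c=camera('wrist');cv2.imwrite('pics/w1.png',c['image']);np.savez('w1.npz',**c);print(c['intrinsics'].round(1).tolist(),c['extrinsics'].round(3).tolist())
```

```text
0.9333 [0.42129241 0.36931961 0.25973378] 0.00011604363990865615
[[309.7, 0.0, 316.6], [0.0, 309.7, 206.6], [0.0, 0.0, 1.0]] [[-0.135, 0.957, 0.257, 0.357], [0.991, 0.13, 0.036, 0.361], [0.0, 0.259, -0.966, 0.402], [0.0, 0.0, 0.0, 1.0]]
```

View pics/w1.png

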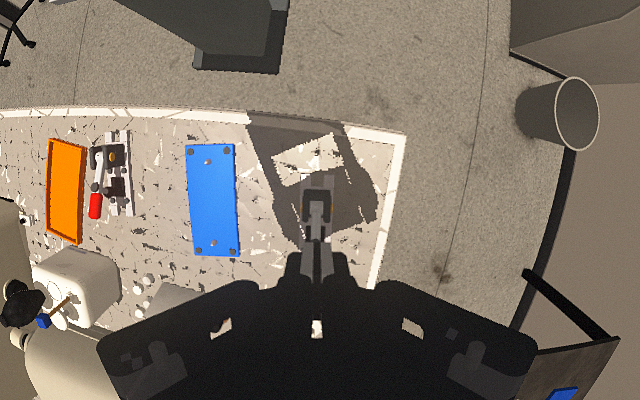

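The wrist view shows the plate at (212,200), the tray at (66,190) and clamp 2 at (112,175). Clamp 1 is hidden under the fingers. A view from between the clamps should show everything.

>>> arm_command(steps="0.08 -0.13 0 0 0 6;0.08 -0.13 0 0 0 6;0.08 -0.13 0 0 0 6;0.08 -0.13 0 0 0 6;0.08 -0.13 0 0 0 6;0.08 -0.13 0 0 0 6")

```text
time_s: 1.48
tcp_pos: [0.3579, 0.2306, 0.2608]
tcp_rot: [[-0.999, -0.034, 0.001], [-0.034, 0.999, 0.001], [-0.001, 0.001, -1.0]]
ft_force: [0.1, -0.2, 0.2]
width: 0.0002
grasp_force: 0.0
```

Run:
```python
from h import *
from bench import *
s=read_state();print(s['time_s'],s['tcp_pos'],s['width'])
c=camera('wrist');cv2.imwrite('pics/w2.png',c['image']);np.savez('w2.npz',**c)
for n,z in[('blue',.008),('orange',.015),('red',.08)]:
    for b in blobs(mask(c['image'],n),60):
        P=plane(c,b,z,True).astype(np.float32);r=cv2.minAreaRect(P*1000);print(n,b.mean(0).round(),np.round(r[0],1),np.round(r[1],1),round(r[2],1))
```

```text
1.4833 [0.35786355 0.23064635 0.26076545] 0.00021199505125178757
blue [311. 228.] [431.7 225.4] [73.3 68.5] 6.9
blue [591. 383.] [ 926.7 1070.4] [146.9 148.9] 80.8
orange [136. 254.] [491.8 -50.5] [ 94.8 175.6] 81.1
red [193. 279.] [479.4  80.4] [18.3 39.8] 85.7
```

View pics/w2.png

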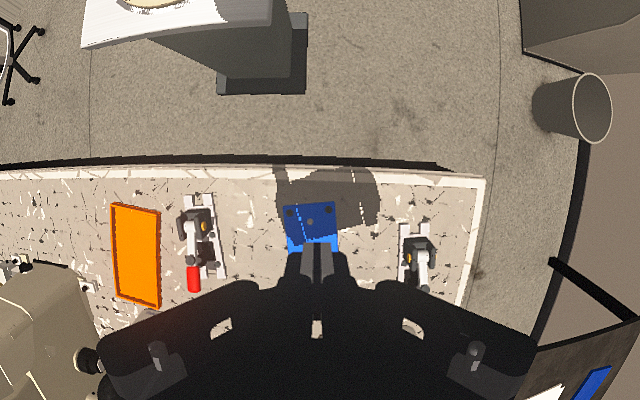

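The clamps should be fully visible if I move forward.

>>> arm_command(steps="-0.09 -0.02 0 0 0 0;-0.09 -0.02 0 0 0 0;-0.09 -0.02 0 0 0 0;-0.09 -0.02 0 0 0 0")

```text
time_s: 1.87
tcp_pos: [0.4518, 0.2143, 0.2591]
tcp_rot: [[-0.999, -0.034, -0.001], [-0.034, 0.999, -0.0], [0.001, -0.0, -1.0]]
ft_force: [-0.5, 0.3, -0.8]
width: -0.0003
grasp_force: 0.0
```

Run:
```python
from h import *
from bench import *
s=read_state();print(s['time_s'],s['tcp_pos'],s['width'])
c=camera('wrist');cv2.imwrite('pics/w3.png',c['image']);np.savez('w3.npz',**c)
for f in('w1','w3'):
  c=dict(np.load(f+'.npz'))
  for n,z in[('blue',.008),('orange',.015),('red',.081)]:
    for b in blobs(mask(c['image'],n),60):
        P=plane(c,b,z,True).astype(np.float32);r=cv2.minAreaRect(P*1000);print(f,n,b.mean(0).round(),np.round(r[0],1),np.round(r[1],1),round(r[2],1))
I=c['image'][120:300]
o=np.zeros((600,800,3),np.uint8);o[:,:400]=cv2.resize(I[0:150,130:230],(400,600));o[:,400:]=cv2.resize(I[0:150,380:480],(400,600));cv2.imwrite('pics/w3c.png',o)
```

```text
1.8667 [0.45175368 0.21431822 0.25908602] -0.000309094439477089
w1 blue [213. 199.] [475.3 232.1] [158.9  70.5] 7.2
w1 blue [562. 393.] [ 892.5 1115.3] [144.2  51.1] 75.5
w1 blue [ 43. 321.] [ 814.7 -208.2] [36.1 77.3] 33.7
w1 orange [ 65. 190.] [492.7 -47.6] [100.1 173.5] 80.8
w1 red [ 95. 205.] [480.6  86. ] [21.9 39.5] 77.0
w3 blue [329. 190.] [475.9 230.9] [158.6  69.5] 6.7
w3 blue [599. 372.] [ 971.1 1062.3] [146.1 182.1] 81.8
w3 orange [136. 198.] [493.2 -50.7] [ 94.7 171.4] 81.0
w3 red [197. 210.] [481.6  81.2] [18.5 35.6] 87.9
w3 red [449. 242.] [512.1 374.2] [39.4 18.4] 16.1
```

View pics/w3c.png

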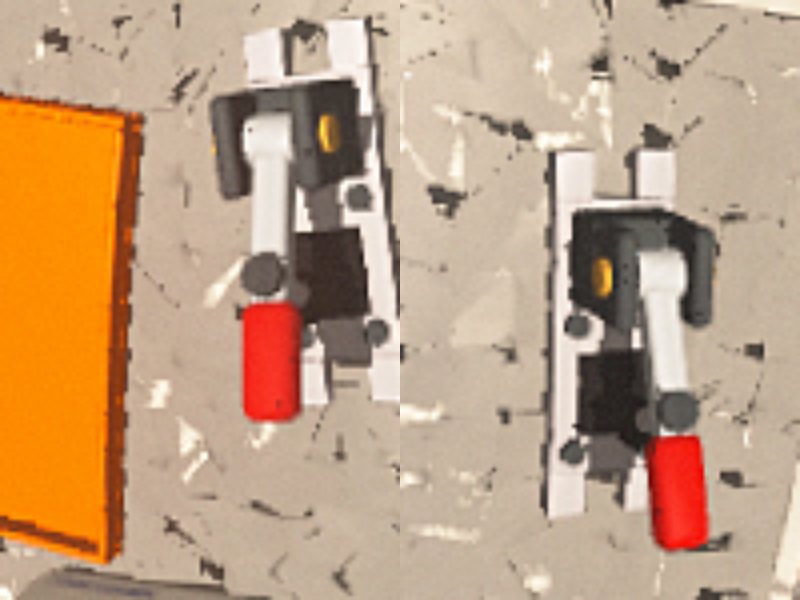

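The crop shows both clamps with their base-plate corners visible, so I can locate each one from its corners at z=8 mm. Clamp 1 is on the right and clamp 2 on the left.

Run:
```python
from h import *
c=dict(np.load('w3.npz'))
L=lambda x,y:(130+x/4,120+y/4)
Rr=lambda x,y:(380+(x-400)/4,120+y/4)
print('c1 NL,NR,FL',*(plane(c,[Rr(553,152),Rr(674,150),Rr(548,516)],.008,True)*1000).round(1))
print('c2 NL,NR,R-edge,F',*(plane(c,[L(245,33),L(369,20),L(399,380),L(315,404),L(385,400)],.008,True)*1000).round(1))
# white mask contours
h=cv2.cvtColor(c['image'],cv2.COLOR_BGR2HSV)
print('red top',[ (plane(c,[p],.081,True)*1000).round(1) for p in (L(272,355),Rr(676,485))])
# hinge block top corners, z=.054
print('blk c1',*(plane(c,[Rr(572,215),Rr(685,212)],.054,True)*1000).round(1))
cv2.imwrite('pics/w3d.png',cv2.resize(c['image'][115:245,170:245],None,fx=4.5,fy=4.5,interpolation=cv2.INTER_CUBIC))
```

```text
c1 NL,NR,FL [421.8 347.9] [417.9 392.2] [550.5 361.6]
c2 NL,NR,R-edge,F [390.6  46.2] [387.4  90.4] [508.5  98.3] [518.4  67. ] [515.8  92.9]
red top [array([[480.1,  81.6]]), array([[510.3, 373.8]])]
blk c1 [436.  339.8] [432.8 377. ]
```

View pics/w3d.png

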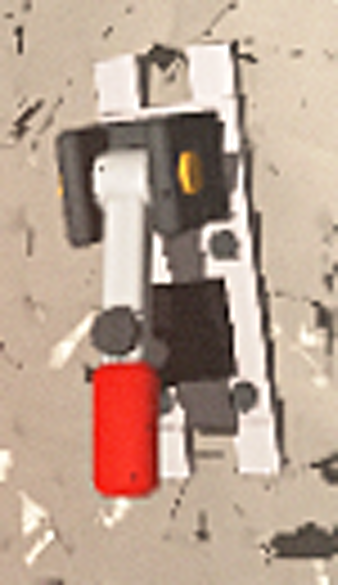

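Run:
```python
from h import *
from bench import *
c=dict(np.load('w3.npz'))
print((plane(c,[(170+280/4.5,115+473/4.5),(170+233/4.5,115+42/4.5)],.008,True)*1000).round(1))
t=dict(np.load('top0.npz'))
for n,uv,z in(('dropper',(190+147/4.4,170+285/4.4),.05),('dish',(190+187/4.4,170+225/4.4),.01),('jar',(190+130/4.4,170+180/4.4),.03)):print(n,plane(t,uv,z).round(3))
go(read_state(),[.513,.380,.105],6)
```

```text
[[515.6 101.6]
 [386.5  89.7]]
dropper [[0.608 0.38 ]]
dish [[0.667 0.327]]
jar [[0.724 0.36 ]]
shift [-0.069   0.1631  0.1542] turn [ 0.   -0.1  -3.99] rows 6.0
```

>>> arm_command(steps="-0.035 0.08 0.05 0 0 -4;-0.069 0.163 0.1 0 0 -4;-0.069 0.163 0.13 0 0 -4;-0.069 0.163 0.154 0 0 -4;-0.069 0.163 0.154 0 0 -4;-0.069 0.163 0.154 0 0 -4;-0.069 0.163 0.154 0 0 -4;-0.069 0.163 0.154 0 0 -4")

```text
time_s: 2.58
tcp_pos: [0.511, 0.3803, 0.1051]
tcp_rot: [[-0.994, -0.107, -0.003], [-0.107, 0.994, -0.001], [0.003, -0.001, -1.0]]
ft_force: [0.8, -0.0, 0.1]
width: 0.0001
grasp_force: 0.0
```

>>> arm_command(steps="-0.003 0 0.012 0 0 0;-0.003 0 0.022 0 0 0;-0.003 0 0.026 0 0 0;-0.003 0 0.028 0 0 0;-0.003 0 0.03 0 0 0;-0.003 0 0.032 0 0 0;-0.003 0 0.033 0 0 0;-0.003 0 0.034 0 0 0")

```text
time_s: 3.25
tcp_pos: [0.5161, 0.3792, 0.0726]
tcp_rot: [[-0.995, -0.104, 0.001], [-0.104, 0.995, 0.0], [-0.001, 0.0, -1.0]]
ft_force: [-0.1, -0.1, 1.2]
width: 0.0003
grasp_force: 0.3
```

>>> arm_command(steps="0 0 0.003 0 0 0;0 0 0.006 0 0 0;0 0 0.009 0 0 0;0 0 0.012 0 0 0;0 0 0.015 0 0 0;0 0 0.017 0 0 0;0 0 0.019 0 0 0;0 0 0.02 0 0 0;0 0 0.021 0 0 0;0 0 0.021 0 0 0")

```text
time_s: 4.08
tcp_pos: [0.5158, 0.3792, 0.0511]
tcp_rot: [[-0.995, -0.104, -0.0], [-0.104, 0.995, -0.0], [0.0, -0.0, -1.0]]
ft_force: [-0.3, -0.5, -0.2]
width: -0.0004
grasp_force: 0.0
```

Clamp 1 is sound so far, so I'll press to the end stop.

>>> arm_command(steps="0 0 0.001 0 0 0;0 0 0.002 0 0 0;0 0 0.003 0 0 0;0 0 0.0035 0 0 0;0 0 0.0035 0 0 0")

```text
time_s: 4.5
tcp_pos: [0.516, 0.3793, 0.0488]
tcp_rot: [[-0.995, -0.104, 0.001], [-0.104, 0.995, 0.0], [-0.001, 0.0, -1.0]]
ft_force: [-2.0, -1.8, 6.8]
width: -0.0003
grasp_force: 3.8
```

Clamp 1 stops at 48.8 mm with 6.8 N, so its lever is fully down and it's the sound one. Next is clamp 2.

Run:
```python
from h import *
from bench import *
go(read_state(),[.482,.076,.1],5)
```

```text
shift [ 0.0653 -0.2981 -0.0513] turn [0.01 0.05 0.97] rows 8.0
```

>>> arm_command(steps="0 0 -0.025 0 0 0;0 0 -0.065 0 0 0;0.02 -0.035 -0.09 0 0 1;0.065 -0.298 -0.09 0 0 1;0.065 -0.298 -0.09 0 0 1;0.065 -0.298 -0.09 0 0 1;0.065 -0.298 -0.08 0 0 1;0.065 -0.298 -0.065 0 0 1;0.065 -0.298 -0.055 0 0 1;0.065 -0.298 -0.052 0 0 1")

```text
time_s: 5.33
tcp_pos: [0.4816, 0.0732, 0.0995]
tcp_rot: [[-0.996, -0.085, 0.0], [-0.085, 0.996, -0.0], [-0.0, -0.0, -1.0]]
ft_force: [0.6, 0.5, -0.8]
width: 0.0002
grasp_force: 0.0
```

>>> arm_command(steps="0 0 0 0 0 0;0 0 0.01 0 0 0;0 0 0.018 0 0 0;0 0 0.02 0 0 0;0 0 0.022 0 0 0;0 0 0.024 0 0 0;0 0 0.024 0 0 0")

```text
time_s: 5.92
tcp_pos: [0.4825, 0.0765, 0.0759]
tcp_rot: [[-0.996, -0.087, 0.001], [-0.087, 0.996, 0.0], [-0.001, -0.0, -1.0]]
ft_force: [-0.1, 0.5, 0.1]
width: 0.0001
grasp_force: 0.1
```

>>> arm_command(steps="0 0 0.001 0 0 0;0 0 0.002 0 0 0;0 0 0.003 0 0 0;0 0 0.003 0 0 0")

```text
time_s: 6.25
tcp_pos: [0.4824, 0.0761, 0.0729]
tcp_rot: [[-0.996, -0.087, 0.0], [-0.087, 0.996, 0.0], [-0.0, -0.0, -1.0]]
ft_force: [0.7, 0.3, 2.2]
width: -0.0
grasp_force: 1.0
```

>>> arm_command(steps="0 0 0.001 0 0 0;0 0 0.002 0 0 0;0 0 0.002 0 0 0")

```text
time_s: 6.5
tcp_pos: [0.4828, 0.0761, 0.072]
tcp_rot: [[-0.996, -0.087, 0.002], [-0.087, 0.996, -0.0], [-0.002, -0.0, -1.0]]
ft_force: [-2.4, 1.5, 14.4]
width: -0.0001
grasp_force: 7.4
```

Clamp 2 stops dead at 72 mm with 14 N, so it's the seized one. I'll grip it by the block at (0.423, 0.071).

Run:
```python
from h import *
from bench import *
go(read_state(),[.4231,.0711,.019],5)
```

```text
shift [0.06   0.0002 0.0528] turn [-0.01  0.12 -0.03] rows 2.0
```

>>> arm_command(steps="0 0 -0.025 0 0 0;0 0 -0.055 0 0 0;0.06 0 -0.055 0 0 0;0.06 0 -0.055 0 0 0;0.06 0 -0.05 0 0 0;0.06 0 -0.04 0 0 0;0.06 0 -0.025 0 0 0;0.06 0 0 0 0 0;0.06 0 0.02 0 0 0;0.06 0 0.02 0 0 0", fingers=-1)

```text
time_s: 7.33
tcp_pos: [0.4208, 0.071, 0.0479]
tcp_rot: [[-0.996, -0.086, -0.007], [-0.086, 0.996, 0.001], [0.007, 0.001, -1.0]]
ft_force: [-0.5, -0.3, -0.8]
width: 0.0855
grasp_force: 0.0
```

>>> arm_command(steps="0 0 0.014 0 0 0;0 0 0.025 0 0 0;0 0 0.031 0 0 0;0 0 0.031 0 0 0;0 0 0.031 0 0 0")

```text
time_s: 7.75
tcp_pos: [0.4227, 0.0708, 0.0203]
tcp_rot: [[-0.996, -0.087, 0.0], [-0.087, 0.996, -0.0], [-0.0, -0.0, -1.0]]
ft_force: [-0.2, 0.6, 0.1]
width: 0.0853
grasp_force: 0.0
```

>>> arm_command(steps="0 0 0 0 0 0;0 0 0 0 0 0;0 0 0 0 0 0;0 0 0 0 0 0;0 0 0 0 0 0;0 0 0 0 0 0", fingers=1, newtons=60)

```text
time_s: 8.25
tcp_pos: [0.4227, 0.0708, 0.0203]
tcp_rot: [[-0.996, -0.087, 0.001], [-0.087, 0.996, -0.0], [-0.001, -0.0, -1.0]]
ft_force: [-1.0, -1.5, 5.8]
width: 0.0331
grasp_force: 60.1
```

>>> arm_command(steps="0 0 -0.015 0 0 0;0 0 -0.04 0 0 0;0 0 -0.06 0 0 0;0 0 -0.06 0 0 0;0 0 -0.06 0 0 0")

```text
time_s: 8.67
tcp_pos: [0.4224, 0.0709, 0.08]
tcp_rot: [[-0.996, -0.087, 0.001], [-0.087, 0.996, -0.0], [-0.001, -0.0, -1.0]]
ft_force: [-0.7, 0.0, -4.3]
width: 0.0332
grasp_force: 61.0
```

Run:
```python
from h import *
from bench import *
s=read_state();print(s['tcp_pos'],s['width'],s['ft_force'],s['torque'])
go(s,[.4624,-.0493,.08],-9)
c=camera('wrist');np.savez('w4.npz',**c)
for b in blobs(mask(c['image'],'orange'),60):
        P=plane(c,b,.015,True).astype(np.float32);r=cv2.minAreaRect(P*1000);print(b.mean(0).round(),np.round(r[0],1),np.round(r[1],1),round(r[2],1))
```

```text
[0.4224473  0.07088163 0.07997717] 0.03324542888301002 [-6.83187866e-01  2.68556852e-03 -4.31450063e+00] [-0.00344187  0.09910658  0.01898913]
shift [-0.0294 -0.1232  0.    ] turn [-1.000e-02  7.000e-02  1.397e+01] rows 4.0
[164. 245.] [478.4 -50.8] [ 91.3 146.5] 81.0
[183. 328.] [536.6 -39.7] [ 9.4 28.2] 44.9
[602. 279.] [471.6 398.7] [24.  13.1] 42.2
```

>>> arm_command(steps="-0.0294 -0.123 0 0 0 14;-0.0294 -0.123 0 0 0 14;-0.0294 -0.123 0 0 0 14;-0.0294 -0.123 0 0 0 14;-0.0294 -0.123 0.01 0 0 14;-0.0294 -0.123 0.025 0 0 14;-0.0294 -0.123 0.035 0 0 14;-0.0294 -0.123 0.035 0 0 14")

```text
time_s: 9.38
tcp_pos: [0.4606, -0.0486, 0.0419]
tcp_rot: [[-0.988, 0.157, -0.006], [0.157, 0.988, 0.002], [0.006, 0.001, -1.0]]
ft_force: [-0.8, -0.0, -3.5]
width: 0.033
grasp_force: 61.8
```

Run:
```python
from h import *
from bench import *
s=read_state();print(s['tcp_pos'],s['width'],s['ft_force'],s['torque'])
c=camera('wrist');np.savez('w5.npz',**c);cv2.imwrite('pics/w5.png',c['image'][130:330,200:440].repeat(2,0).repeat(2,1))
```

```text
[ 0.46059083 -0.04862345  0.04189802] 0.0329958245581126 [-0.79276961 -0.04317179 -3.4629328 ] [ 0.01600632  0.07655954 -0.02807986]
```

View pics/w5.png

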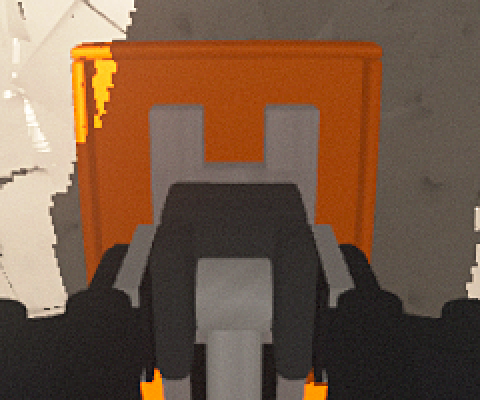

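The clamp is centred over the tray: the tray spans columns 75–382 and the clamp 150–318. I'll lower it and release.

>>> arm_command(steps="0 0 0.008 0 0 0;0 0 0.014 0 0 0;0 0 0.018 0 0 0;0 0 0.02 0 0 0;0 0 0.021 0 0 0;0 0 0.021 0 0 0")

```text
time_s: 9.93
tcp_pos: [0.4622, -0.049, 0.0243]
tcp_rot: [[-0.988, 0.157, -0.0], [0.157, 0.988, -0.0], [0.0, -0.0, -1.0]]
ft_force: [-2.6, 1.0, 4.2]
width: 0.0335
grasp_force: 62.7
```

>>> arm_command(steps="0 0 0 0 0 0;0 0 0 0 0 0;0 0 0 0 0 0;0 0 -0.01 0 0 0;0 0 -0.04 0 0 0;0 0 -0.08 0 0 0;0 0 -0.12 0 0 0;0 0 -0.16 0 0 0;0 0 -0.2 0 0 0;0 0 -0.2 0 0 0", fingers=-1)

```text
time_s: 10.77
tcp_pos: [0.4649, -0.0499, 0.231]
tcp_rot: [[-0.988, 0.157, 0.013], [0.157, 0.988, -0.005], [-0.014, -0.003, -1.0]]
ft_force: [0.1, 0.4, 0.4]
width: 0.0851
grasp_force: 0.0
```

Run:
```python
from h import *
from bench import *
s=read_state();print(s['time_s'],s['tcp_pos'],s['width'],s['ft_force'])
go(s,[.45,.22,.26],6)
```

```text
10.7667 [ 0.46490322 -0.04989384  0.2310256 ] 0.08511003053217239 [0.14748777 0.35177377 0.36961124]
shift [ 0.0566  0.2641 -0.0305] turn [ -0.26   0.75 -15.01] rows 7.0
```

>>> arm_command(steps="0.055 0.264 -0.03 0 0 -15;0.055 0.264 -0.03 0 0 -15;0.055 0.264 -0.03 0 0 -15;0.055 0.264 -0.03 0 0 -15;0.055 0.264 -0.03 0 0 -15;0.055 0.264 -0.03 0 0 -15;0.055 0.264 -0.03 0 0 -15;0.055 0.264 -0.03 0 0 -15;0.055 0.264 -0.03 0 0 -15", fingers=1)

```text
time_s: 11.52
tcp_pos: [0.4493, 0.221, 0.2535]
tcp_rot: [[-0.994, -0.106, 0.0], [-0.106, 0.994, -0.0], [0.0, -0.0, -1.0]]
ft_force: [0.5, 0.5, -1.2]
width: 0.0002
grasp_force: 0.0
```

Run:
```python
from h import *
from bench import *
s=read_state();print(s['time_s'],s['tcp_pos'])
c=camera('wrist');np.savez('w6.npz',**c)
I=c['image']
for n,z in(('red',.049),('blue',.008),('orange',.015)):
  for b in blobs(mask(I,n),60):
        P=plane(c,b,z,True).astype(np.float32);r=cv2.minAreaRect(P*1000);print(n,b.mean(0).round(),np.round(r[0],1),np.round(r[1],1),round(r[2],1))
o=np.zeros((600,800,3),np.uint8);o[:,:400]=cv2.resize(I[125:275,130:230],(400,600));o[:,400:]=cv2.resize(I[125:275,380:480],(400,600));cv2.imwrite('pics/w6.png',o)
```

```text
11.5167 [0.44930314 0.22102061 0.25349705]
red [432. 250.] [519.8 376.9] [36.2 19.6] 4.2
red [102. 223.] [534.4 -75.2] [23.6 44.2] 71.0
blue [322. 198.] [476.2 230.7] [159.7  69.1] 7.2
blue [587. 385.] [ 941.2 1063.2] [146.1 128.8] 81.5
orange [133. 187.] [493.3 -50.3] [ 94.7 171.5] 81.4
```

View pics/w6.png

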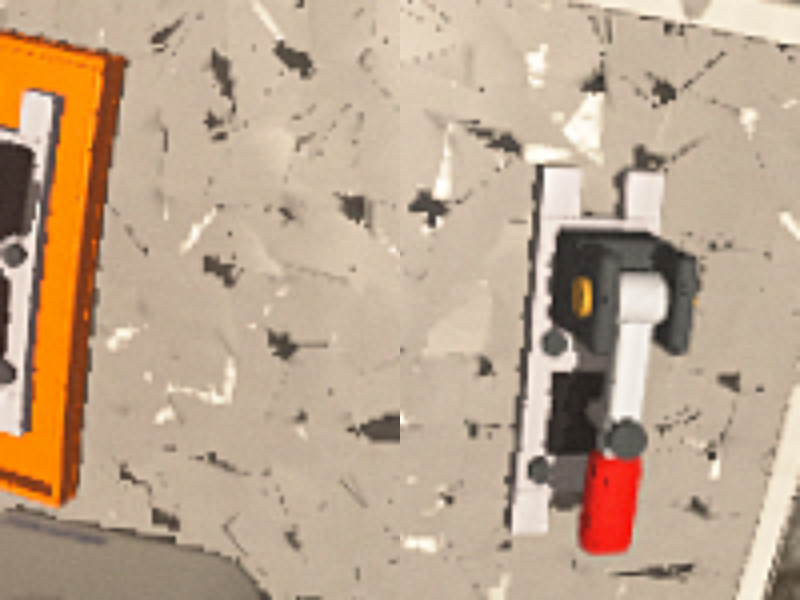

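The crop shows clamp 2 flat in the tray and clamp 1 with its lever level. Clamp 1's corners are at (541,167), (663,172) and (514,533).

Run:
```python
from h import *
from bench import *
c=dict(np.load('w6.npz'));f=lambda x,y:(380+(x-400)/4,125+y/4)
P=plane(c,[f(541,167),f(663,172),f(514,533)],.008,True)*1000
print(P.round(1));a=P[2]-P[0];w=P[1]-P[0];print(np.linalg.norm(a),np.linalg.norm(w),np.degrees(np.arctan2(a[1],a[0])),np.degrees(np.arctan2(-w[0],w[1])),(P[1]+P[2])/2)
go(read_state(),[.4546,.3738,.12],6)
```

```text
[[421.8 347.8]
 [417.4 391.8]
 [550.5 363. ]]
129.61601684766657 44.20139903681748 6.75037499346754 5.650788186784785 [483.94310549 377.42169878]
shift [-0.0212  0.1524  0.1334] turn [-0.02 -0.02  0.01] rows 5.0
```

>>> arm_command(steps="-0.021 0.152 0.08 0 0 0;-0.021 0.152 0.08 0 0 0;-0.021 0.152 0.1 0 0 0;-0.021 0.152 0.13 0 0 0;-0.021 0.152 0.16 0 0 0;-0.021 0.152 0.19 0 0 0;-0.021 0.152 0.215 0 0 0;-0.021 0.152 0.225 0 0 0;-0.021 0.152 0.225 0 0 0;-0.021 0.152 0.225 0 0 0", fingers=-1)

```text
time_s: 12.4
tcp_pos: [0.4558, 0.373, 0.0301]
tcp_rot: [[-0.995, -0.103, 0.001], [-0.103, 0.995, 0.001], [-0.001, 0.0, -1.0]]
ft_force: [0.7, 0.2, -0.4]
width: 0.0857
grasp_force: 0.0
```

>>> arm_command(steps="0.0015 0.001 0.006 0 0 0;0.0015 0.001 0.01 0 0 0;0.0015 0.001 0.01 0 0 0;0.0015 0.001 0.01 0 0 0")

```text
time_s: 12.73
tcp_pos: [0.4533, 0.3745, 0.0196]
tcp_rot: [[-0.995, -0.104, 0.001], [-0.104, 0.995, 0.001], [-0.001, 0.0, -1.0]]
ft_force: [0.6, 0.6, 0.1]
width: 0.0859
grasp_force: 0.0
```

>>> arm_command(steps="0 0 0 0 0 0;0 0 0 0 0 0;0 0 0 0 0 0;0 0 0 0 0 0;0 0 0 0 0 0;0 0 0 0 0 0", fingers=1, newtons=60)

```text
time_s: 13.23
tcp_pos: [0.4532, 0.3745, 0.0191]
tcp_rot: [[-0.995, -0.104, 0.0], [-0.104, 0.995, 0.0], [-0.0, 0.0, -1.0]]
ft_force: [-1.2, 0.3, 4.2]
width: 0.0334
grasp_force: 61.2
```

>>> arm_command(steps="0 0 -0.015 0 0 0;0 0 -0.04 0 0 0;0 0 -0.06 0 0 0;0 0 -0.06 0 0 0;0 0 -0.06 0 0 0")

```text
time_s: 13.65
tcp_pos: [0.4529, 0.3744, 0.0787]
tcp_rot: [[-0.995, -0.104, 0.0], [-0.104, 0.995, 0.0], [-0.0, 0.0, -1.0]]
ft_force: [0.7, -1.1, -3.6]
width: 0.0335
grasp_force: 60.6
```

Run:
```python
from h import *
from bench import *
s=read_state();print(s['time_s'],s['tcp_pos'],s['width'],s['ft_force'])
a=np.radians(7.1);q=np.array([.4758,.2312])-.0299*np.array([np.cos(a),np.sin(a)])
print(q);go(s,[*q,.065],7.1)
```

```text
13.65 [0.45291004 0.37444372 0.07867435] 0.03350428475686336 [ 0.74523923 -1.06664853 -3.63329621]
[0.44612928 0.22750432]
shift [ 0.022  -0.1454  0.0136] turn [ 0.01  0.02 -1.13] rows 4.0
```

>>> arm_command(steps="0.023 -0.1454 0 0 0 -1.1;0.023 -0.1454 0 0 0 -1.1;0.023 -0.1454 0 0 0 -1.1;0.023 -0.1454 0 0 0 -1.1;0.023 -0.1454 0.008 0 0 -1.1;0.023 -0.1454 0.014 0 0 -1.1;0.023 -0.1454 0.02 0 0 -1.1;0.023 -0.1454 0.024 0 0 -1.1;0.023 -0.1454 0.024 0 0 -1.1;0.023 -0.1454 0.024 0 0 -1.1")

```text
time_s: 14.48
tcp_pos: [0.445, 0.2281, 0.0543]
tcp_rot: [[-0.992, -0.124, -0.001], [-0.124, 0.992, -0.0], [0.001, -0.0, -1.0]]
ft_force: [0.4, -1.1, -3.7]
width: 0.0334
grasp_force: 61.5
```

Run:
```python
from h import *
from bench import *
s=read_state();print(s['time_s'],s['tcp_pos'],s['width'],s['ft_force'])
c=camera('wrist');np.savez('w7.npz',**c);cv2.imwrite('pics/w7.png',cv2.resize(c['image'][120:270,220:420],None,fx=4,fy=4))
```

```text
14.4833 [0.44500081 0.22814104 0.0543014 ] 0.033414728181469906 [ 0.41599089 -1.10349398 -3.70352217]
```

View pics/w7.png

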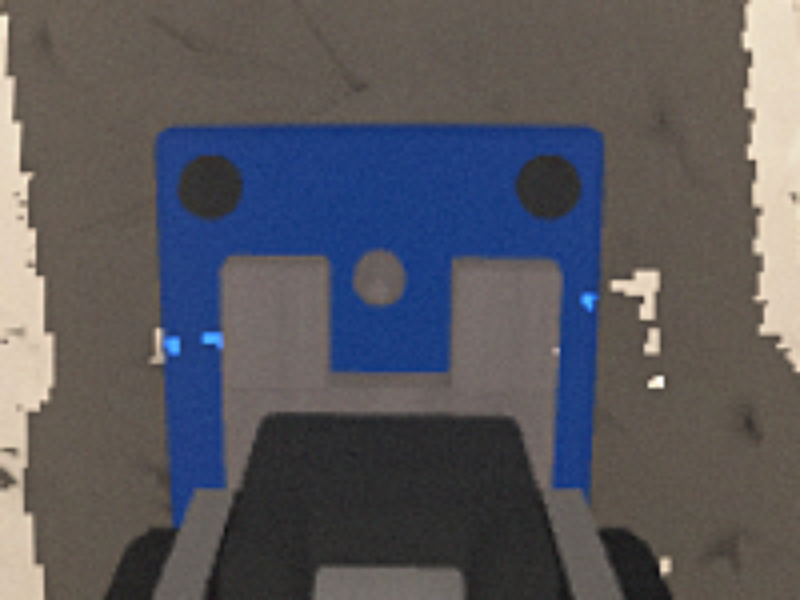

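The view shows the lug at (378,278) and the notch mouth at columns 330–452, from rows 257 to 372. I'll compute the offset between them.

Run:
```python
from h import *
from bench import *
c=dict(np.load('w7.npz'));s=read_state();f=lambda x,y:(220+x/4,120+y/4)
zt=s['tcp_pos'][2]-.0191+.008
N=plane(c,[f(330,259),f(452,260),f(330,372),f(450,372),f(221,258),f(561,260)],zt,True)*1000
l=plane(c,[f(378,278)],.015,True)[0]*1000
B=plane(c,[f(157,128),f(603,128)],.008,True)*1000
R=np.array(s['tcp_rot'])[:2,:2];o=np.array(s['tcp_pos'][:2])*1000
T=lambda p:((p-o)@R).round(1)
print('notch',T(N).tolist());print('lug',T(l),'plate corners',T(B).tolist())
d=B[1]-B[0];print('plate width',np.linalg.norm(d),'head',np.degrees(np.arctan2(-d[0],d[1])), 'tool',np.degrees(np.arctan2(R[0,1]*-1,R[1,1])))
```

```text
notch [[35.0, -6.8], [34.9, 8.6], [20.2, -7.0], [20.2, 8.5], [35.2, -20.7], [35.0, 22.4]]
lug [26.6 -1. ] plate corners [[48.9, -35.0], [48.8, 33.6]]
plate width 68.59425552279131 head 7.07212758173037 tool 7.133038280659764
```

>>> arm_command(steps="-0.0009 -0.0018 0 0 0 0;-0.0009 -0.0018 0.006 0 0 0;-0.0009 -0.0018 0.012 0 0 0;-0.0009 -0.0018 0.016 0 0 0;-0.0009 -0.0018 0.019 0 0 0;-0.0009 -0.0018 0.022 0 0 0;-0.0009 -0.0018 0.024 0 0 0;-0.0009 -0.0018 0.0245 0 0 0")

```text
time_s: 15.2
tcp_pos: [0.4463, 0.2257, 0.03]
tcp_rot: [[-0.992, -0.123, -0.0], [-0.123, 0.992, -0.0], [0.0, -0.0, -1.0]]
ft_force: [0.1, -0.5, -3.2]
width: 0.0333
grasp_force: 61.5
```

>>> arm_command(steps="0 0 0.0015 0 0 0;0 0 0.0028 0 0 0;0 0 0.003 0 0 0;0 0 0.003 0 0 0")

```text
time_s: 15.53
tcp_pos: [0.4464, 0.2258, 0.0273]
tcp_rot: [[-0.992, -0.123, -0.0], [-0.123, 0.992, 0.0], [0.0, 0.0, -1.0]]
ft_force: [-0.1, -0.3, -3.8]
width: 0.0332
grasp_force: 61.5
```

>>> arm_command(steps="0 0 0.0005 0 0 0;0 0 0.0008 0 0 0;0 0 0.0008 0 0 0")

```text
time_s: 15.78
tcp_pos: [0.4464, 0.2258, 0.0271]
tcp_rot: [[-0.992, -0.123, 0.001], [-0.123, 0.992, 0.0], [-0.001, 0.0, -1.0]]
ft_force: [-2.4, -0.8, 5.1]
width: 0.0333
grasp_force: 62.6
```

The clamp touches down at exactly the seated height. I'll release it, retreat straight up and then check.

>>> arm_command(steps="0 0 0 0 0 0;0 0 0 0 0 0;0 0 0 0 0 0;0 0 -0.01 0 0 0;0 0 -0.04 0 0 0;0 0 -0.08 0 0 0;0 0 -0.12 0 0 0;0 0 -0.16 0 0 0;0 0 -0.2 0 0 0;0 0 -0.23 0 0 0", fingers=-1)

```text
time_s: 16.62
tcp_pos: [0.4465, 0.2259, 0.2601]
tcp_rot: [[-0.992, -0.123, 0.004], [-0.123, 0.992, 0.001], [-0.004, 0.0, -1.0]]
ft_force: [-0.7, -0.4, -1.0]
width: 0.085
grasp_force: 0.0
```

>>> arm_command(steps="-0.02 0.15 0 0 0 0;-0.02 0.15 0 0 0 0;-0.02 0.15 0 0 0 0;-0.02 0.15 0 0 0 0;-0.02 0.15 0 0 0 0;-0.02 0.15 0 0 0 0")

```text
time_s: 17.12
tcp_pos: [0.4474, 0.378, 0.2559]
tcp_rot: [[-0.992, -0.125, -0.001], [-0.125, 0.992, -0.001], [0.001, -0.0, -1.0]]
ft_force: [-0.8, -0.6, -0.3]
width: 0.0853
grasp_force: 0.0
```

Run:
```python
from h import *
from bench import *
s=read_state();print(s['time_s'],s['tcp_pos'],s['width'],s['ft_force'])
c=camera('wrist');t=camera('top');np.savez('w8.npz',**c)
o=np.zeros((600,800,3),np.uint8);o[:,:400]=cv2.resize(c['image'][125:275,170:270],(400,600));o[:300,400:]=cv2.resize(c['image'][125:275,20:220],(400,300));o[300:,400:]=cv2.resize(t['image'][180:300,200:360],(400,300));cv2.imwrite('pics/w8.png',o)
```

```text
17.1167 [0.44738833 0.3779716  0.25589498] 0.08528102661730662 [-0.78866855 -0.60015118 -0.30785562]
```

View pics/w8.png

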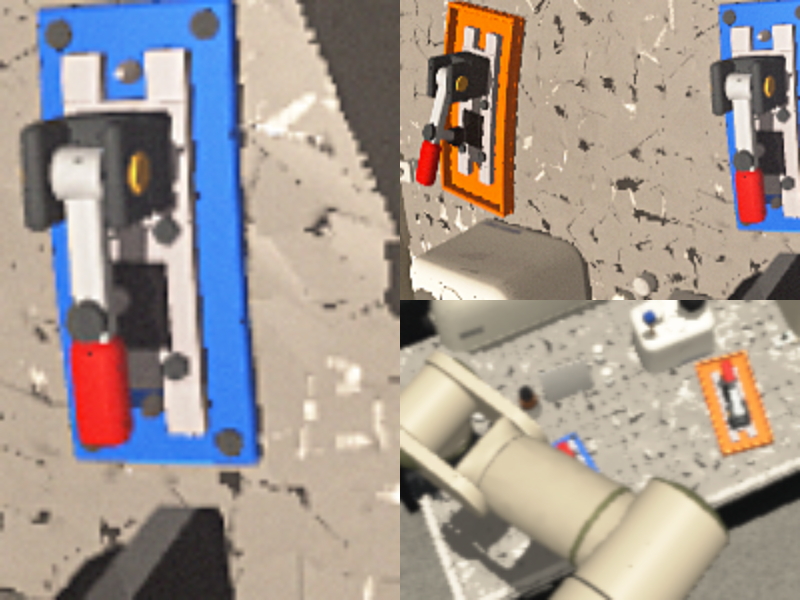

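The picture shows the sound clamp flat on the plate, with lugs in both notches at (128,70) and (152,403) and its lever level. The seized clamp lies flat inside the tray at the right.

```bash
python3 -c "
from bench import *
print(close_job())"
```

```text
the job is handed in; nothing more can be done
None
```

The job is handed in: I pressed both levers before lifting, seated the sound clamp flat on the blue plate with both lugs in its notches, laid the seized one flat in the orange tray, and never went near the dropper bottle, jar or dish to move them (about 17 s used).

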